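# Tip the nut tote into its picking corner

## Task

One of the two small totes standing in the low bench rack holds three wheel nuts: slide that tote straight out along the bench until it stands level and wholly clear in front of the rack, then tip it so that the nuts slide down into its cut-down picking corner, bunched together there and not strung out in a row along a wall. Finish while holding the tote tilted well over towards that corner with the gripper, with the nuts lying still, ready to be picked; its low corner may rest on the bench, but it must not lean on anything else. Leave the other tote and the loose tools beside the work where they are, and spill nothing.

Things in the scene. Friction and masses are not known exactly. Their poses are not given: they have to be found in the camera images.
- tote: Open grey plastic tote with the three nuts, in either bay of the rack: 180 (x) x 130 (y) x 65 mm, 0.35 kg empty (+-20 %). Origin: centre of its underside, z up, -x its near end (out of the rack, towards the robot), +y its left. Floor 4 mm, walls 3 mm, upright; inner faces at x = +-81, y = +-56 mm. At the corner (-x, -y) the walls are cut down to 40 mm from y = -16 and x = -36 mm on.
- tote_cut_corner (a point): The inner floor corner of the tote at its cut-down picking corner, tote frame (-81, -56, 4) mm; the outer foot of this corner is at (-84, -59, 0). The nuts slide easily in the tote (oiled, friction about 0.15): a tilt of 30 to 35 degrees straight towards this corner, equally far end up and left side up, brings them there; rock it if they jam in a row.
- tote_near_rim (a point): Top of the near rim, tote frame (-85.5, +22, 65) mm, a place to grip. All round, the rim is 9 mm wide and 14 mm high, flush with the wall inside, 6 mm proud of it outside; its middle on the far end is at (+85.5, 0, 65), under the rack's roof at the start. On the near end it has its full height from y = -16 to +65 mm. At the start the near end stands 60 to 90 mm out of the rack.
- bin_rack: Fixed grey sheet-steel rack, 130 deep (x) x 288 wide (y; 18 mm foot flanges beside) x 87 mm high; things on top, up to 290 mm over the bench, 25 mm or more behind the front. Origin: centre of its underside; -x is the open front. Bays centred at y = +-71.5 mm, 139.5 mm wide, front edge 75 mm and roof 84 mm over the bench: a tote can only slide in and out along x, 4 mm free each side.
- nut1: Steel wheel nut: hexagon 30 mm across flats on a round flange of 42 mm, 22 mm high, 0.07 kg, lying flange down on the floor of the tote. Origin at the centre of its underside.
- nut2: Second wheel nut, the same.
- nut3: Third wheel nut, the same.
- other_tote: A second tote of the same make in the other bay, with two wheel bolts in it. It stays where it is. Origin and axes as for the first.
- chisel: Loose cold chisel, 160 x 24 x 16 mm, lying near the bench's front edge at the left of the work. Origin at the centre of its underside. To be left alone.
- tape_measure: Loose tape measure, 37 x 75 x 62 mm high, standing on the bench at the right of the work. Origin at the centre of its underside. To be left alone.
- screwdriver: Loose screwdriver with a teal handle, 186 x 26 x 22 mm, lying on the bench at the left of the work. Origin at the centre of the underside. To be left alone.
Not all that is in view belongs to the job. What is shaped like the nut3 but pink or turquoise is not meant.

How it is judged:
On the way:
1. the tote stands level, wholly out in front of the rack (at least 10 mm clear) (x of tote in the frame of bin_rack below -0.165 m and angle between tote's own z axis and vertical below 0.12 rad and height (world z) of tote below 0.02 m), for 0.2 s.
At the end, for the whole second after the job is handed in: For the last second the fingers grip the tote (over 2 N), still, in front of the rack, tilted 20 to 60 degrees, far end and left side each raised 10 degrees or more; each nut lies still within 100 mm of the cut inner floor corner; the tote leans on neither rack, other tote nor loose things (x of tote in the frame of bin_rack below -0.14 m and angle between tote's own z axis and vertical between 0.35 and 1.05 rad and angle between tote's own x axis and vertical below 1.4 rad and angle between tote's own y axis and vertical below 1.4 rad and distance between each of nut1, nut2, nut3 and tote_cut_corner below 0.1 m and z of each of nut1, nut2, nut3 in the frame of tote below 0.04 m and linear speed of each of nut1, nut2, nut3, tote below 0.02 m/s and contact force between the fingers and tote above 2 N and contact force between tote and bin_rack below 0.3 N and contact force between tote and other_tote below 0.3 N and contact force between tote and chisel below 0.3 N and contact force between tote and screwdriver below 0.3 N and contact force between tote and tape_measure below 0.3 N); the arm keeps its last pose, push and grip.
It fails at once if a nut is out of the tote (distance between any of nut1, nut2, nut3 and tote above 0.13 m).
It fails at once if the other tote is shifted by more than 25 mm (distance of other_tote from where it was at the start of the episode above 0.025 m).
It fails at once if the chisel, the tape measure or the screwdriver are shifted by more than 25 mm (distance of any of chisel, tape_measure, screwdriver from where it was at the start of the episode above 0.025 m).
It also fails if it takes over 58 s, if anything falls off the work surface, if the arm or the gripper's body presses on something with over 40 N, if the wrist force passes 120 N, or if a joint passes its speed limit or range.

## Robot

A 7-joint arm with a two-finger parallel gripper is mounted at the origin on a cart in front of the work surface, level with it; the furniture and walls round the work are solid. World frame = base frame: x ahead of the robot, y to its left, z up, the work surface at z = 0. Lengths are in m, angles in rad, forces in N, time in s.
With the tool pointing down it reaches from about 0.425 to 0.975 m from the base axis. Payload 16.7 kg.
Tool frame: the origin (TCP) lies midway between the tips of the shut fingers; the grasp point (between the pads) lies 19 mm behind it; z points along the fingers, y is the line along which they close (so a half turn about z gives the same grasp; the last joint's range is limited). The gripper opens to 85 mm and grips with 20 to 120 N. Pads are 22 mm wide; open, the fingers measure 114 mm over their backs; the gripper's body (76 mm by 85 mm) begins 54 mm behind the grasp point. The pads swing forward as they close: fully open they stand 13 mm farther back than shut.
Start: joints at [-1.28, 0.426, 0.074, 1.606, -0.034, 1.111, -0.067], TCP at [0.288, 0.61, 0.231] pointing down, gripper open.
Joint ranges: [-2.85, 2.85], [-0.5, 2.14], [-1.23, 1.37], [0.21, 2.46], [-1.02, 4.16], [0.16, 2.05], [-2.73, 2.73]. Speed limits (rad/s): [1.89, 1.89, 2.39, 2.39, 3.01, 3.01, 3.01].

## Interface

Orientations are given as a rotation vector (axis times angle).
In Python, from bench import r, eyes, workorder gives the robot as it stands.
- The arm moves only by the shell command python3 -m creep 'ROWS' [FORCE]. ROWS is JSON, a list of rows, each a list of 5 numbers: the opening, from 0 (shut) to 1 (fully open), then the shift along the tool's x, y, z in m, then the turn about the tool's z in rad. A call has 1 to 5 rows; each row is the pose to reach, as a shift and turn from the pose commanded when the call began, along the tool's axes at that moment; what a row does not reach only later rows make up. A row lasts 1/10 s, in which the tool goes at most 50 mm and 8.59 degrees, less where a joint would pass 70% of its speed; a pose out of reach is approached as far as the arm can. A call with a gripper value outside its range is refused whole. The fingers move at their own pace and stop on an object; FORCE is the grip in N (left out, the last holds). Time passes only in rows, so rows that repeat a pose let the fingers close. It gives the time, the measured TCP pose, the force, the opening and the grip force at its end, in the units of the state.
- r.get_obs(): the state, without advancing time (a new reading comes with each control period).
- eyes.grab_frame(name): name is "side" or "top" or "wrist"; returns (picture, depth): 420x560x3 uint8, red, green, blue; 420x560 float32, m along the optical axis (not along the pixel's ray), 0 where there is no reading.
- eyes.camera_model(name): a dict with "fx", "fy", "cx", "cy" (pixels), "rvec" (rotation vector, rad) and "tvec" (3), from world to camera coordinates, as OpenCV has them; the wrist camera has in their place "T_tool_cam" (4x4, takes a point from camera to tool coordinates, whose origin is the TCP and whose axes are the flange's). Camera axes: x right, y down, z forward; pixel columns grow to the right and rows downward; lengths in m; the calibration is good to about 2 mm. A picture is of the moment at which its call begins: read the wrist's pose just before it. camera_model takes no time and is no camera call.
- workorder.finish_job(): hands the job in; it is judged then, once.
The state is a dict: "time_s": time; "joint_pos": joint angles; "dq": joint speeds; "joint_efforts": joint torques, N m; "position": TCP position; "tcp_rot": TCP orientation; "contact_force": force on the tool from outside, world axes, zero at the start; "wrist_torque": the same for the moment, N m; "finger_gap": finger opening in m; "finger_force": force on a finger pad.
Only numpy, scipy, OpenCV 4.12 (cv2) and the standard library are available. Lean on these libraries where they do the work, as an engineer would, in place of code of your own. Each camera call takes 0.05 s, during which the arm holds its last target. There are 200 camera calls.

## Working session

There is one attempt and no reset: what is moved stays moved. The work goes in short steps, Python scripts to look and compute and a shell command to move; the robot and the scene stay as the last step left them, time stands still between calls to the robot, and variables do not carry over. Pictures are saved under pics/ and viewed, at most 10 in all, crops included, and the job is handed in when it is done.

```bash
ls; mkdir -p pics; cat > h.py <<'E'
import numpy as np, cv2
from scipy.spatial.transform import Rotation as R
from bench import r, eyes, workorder
def look(n):
    o=r.get_obs(); im,d=eyes.grab_frame(n); m=eyes.camera_model(n)
    if 'T_tool_cam' in m:
        T=np.eye(4);T[:3,:3]=R.from_rotvec(o['tcp_rot']).as_matrix();T[:3,3]=o['position'];T=T@np.array(m['T_tool_cam'])
    else:
        C=np.eye(4);C[:3,:3]=R.from_rotvec(np.ravel(m['rvec'])).as_matrix();C[:3,3]=np.ravel(m['tvec']);T=np.linalg.inv(C)
    v,u=np.mgrid[:420,:560]
    P=np.stack([(u-m['cx'])/m['fx']*d,(v-m['cy'])/m['fy']*d,d],-1)@T[:3,:3].T+T[:3,3]
    P[d==0]=np.nan
    return im,P
def save(n,im): cv2.imwrite('pics/'+n+'.png',im[...,::-1])
E
python3 - <<'E'
from h import *
o=r.get_obs(); print({k:np.round(v,3) for k,v in o.items()})
print(R.from_rotvec(o['tcp_rot']).as_matrix().round(2))
a,P=look('top'); b,Q=look('side')
np.savez('s.npz',a=a,P=P,b=b,Q=Q)
save('top',a);save('side',b)
E
```

```text
pics
{'time_s': np.float64(0.0), 'joint_pos': array([-1.279,  0.427,  0.074,  1.607, -0.034,  1.111, -0.067]), 'dq': array([-0.002,  0.   , -0.001,  0.001,  0.   ,  0.   ,  0.   ]), 'joint_efforts': array([-1.0000e-03, -9.4980e+01,  3.7600e+00, -4.6355e+01,  1.9000e-02,
        1.0000e-02,  0.0000e+00]), 'position': array([0.288, 0.61 , 0.231]), 'tcp_rot': array([-6.870e-01, -3.065e+00,  2.000e-03]), 'contact_force': array([-0.061,  0.672, -0.212]), 'wrist_torque': array([0.043, 0.014, 0.024]), 'finger_force': np.float64(0.0), 'finger_gap': np.float64(0.086)}
[[-0.9   0.43 -0.  ]
 [ 0.43  0.9  -0.  ]
 [-0.   -0.   -1.  ]]
```

View pics/top.png

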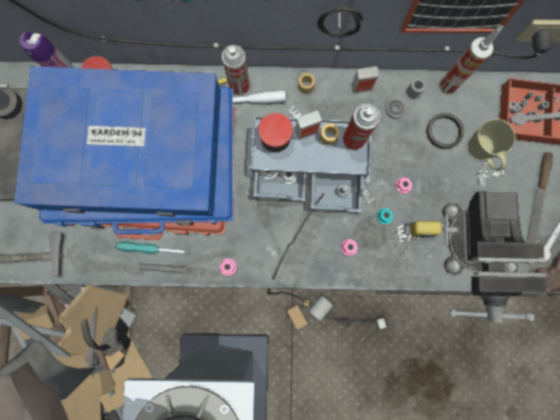

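View pics/side.png

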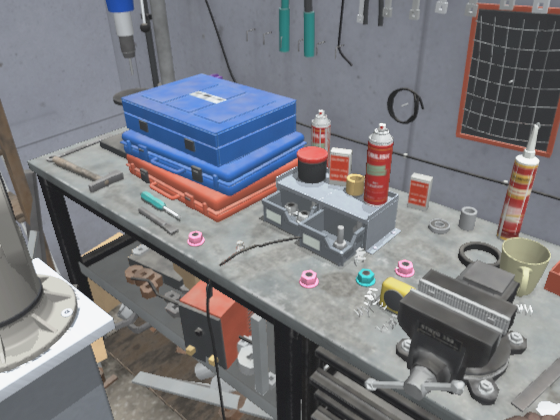

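Top view: the rack is at about (310,150). There are two candidate totes, left at (278,182) and right at (336,190). Pink and turquoise nut look-alikes at (228,267), (350,247), (405,185) and (386,215) are not meant. The screwdriver is at (150,248), the chisel probably at (162,268) and the tape measure at (426,228). Next is a close crop of both totes and the geometry.

```bash
python3 - <<'E'
from h import *
s=np.load('s.npz');a,P,b,Q=[s[k] for k in 'aPbQ']
c1=cv2.resize(a[160:225,240:375],(540,260),interpolation=cv2.INTER_CUBIC)
c2=cv2.resize(b[185:265,255:390],(540,320),interpolation=cv2.INTER_CUBIC)
save('crop',np.vstack([c1,c2]))
for n,u,v in [('roofL',265,160),('roofR',355,165),('screw',150,248),('chis',162,268),('tape',426,228),('pinkL',228,267),('pinkR',350,247),('turq',386,215),('cable',295,245)]:
    print(n,P[v,u].round(3))
# roof: height ~0.087 front edge
X=P.reshape(-1,3)
m=(abs(X[:,2]-.087)<.006)&(X[:,1]<.0)&(X[:,1]>-.6)&(X[:,0]>.4)
print('roof n',m.sum()); p=X[m][:,:2].astype('float32'); print(cv2.minAreaRect(p))
for v in range(160,216,4): print(v,[tuple(P[v,u].round(3)) for u in (275,290,325,350)])
E
```

```text
roofL [ 0.69  -0.178  0.088]
roofR [ 0.681 -0.398  0.09 ]
screw [0.474 0.109 0.021]
chis [0.424 0.078 0.014]
tape [ 0.533 -0.577  0.059]
pinkL [ 0.43  -0.09   0.027]
pinkR [ 0.486 -0.396  0.019]
turq [ 0.569 -0.488  0.021]
cable [ 0.489 -0.257  0.   ]
roof n 4204
((0.7728531360626221, -0.3134623169898987), (0.452669620513916, 0.5974665284156799), 3.653858184814453)
160 [(np.float64(0.69), np.float64(-0.202), np.float64(0.088)), (np.float64(0.691), np.float64(-0.239), np.float64(0.089)), (np.float64(0.693), np.float64(-0.325), np.float64(0.086)), (np.float64(0.694), np.float64(-0.386), np.float64(0.089))]
164 [(np.float64(0.682), np.float64(-0.202), np.float64(0.083)), (np.float64(0.681), np.float64(-0.239), np.float64(0.086)), (np.float64(0.684), np.float64(-0.325), np.float64(0.084)), (np.float64(0.684), np.float64(-0.386), np.float64(0.089))]
168 [(np.float64(0.671), np.float64(-0.203), np.float64(0.087)), (np.float64(0.672), np.float64(-0.239), np.float64(0.085)), (np.float64(0.672), np.float64(-0.324), np.float64(0.091)), (np.float64(0.673), np.float64(-0.385), np.float64(0.091))
[... 1989 characters left out ...]
t64(-0.204), np.float64(0.003)), (np.float64(0.596), np.float64(-0.243), np.float64(0.0)), (np.float64(0.597), np.float64(-0.333), np.float64(0.005)), (np.float64(0.598), np.float64(-0.398), np.float64(0.006))]
208 [(np.float64(0.585), np.float64(-0.204), np.float64(0.002)), (np.float64(0.585), np.float64(-0.243), np.float64(0.002)), (np.float64(0.577), np.float64(-0.327), np.float64(0.067)), (np.float64(0.588), np.float64(-0.399), np.float64(0.002))]
212 [(np.float64(0.574), np.float64(-0.204), np.float64(0.003)), (np.float64(0.575), np.float64(-0.243), np.float64(-0.0)), (np.float64(0.577), np.float64(-0.335), np.float64(-0.005)), (np.float64(0.578), np.float64(-0.399), np.float64(0.003))]
```

View pics/crop.png

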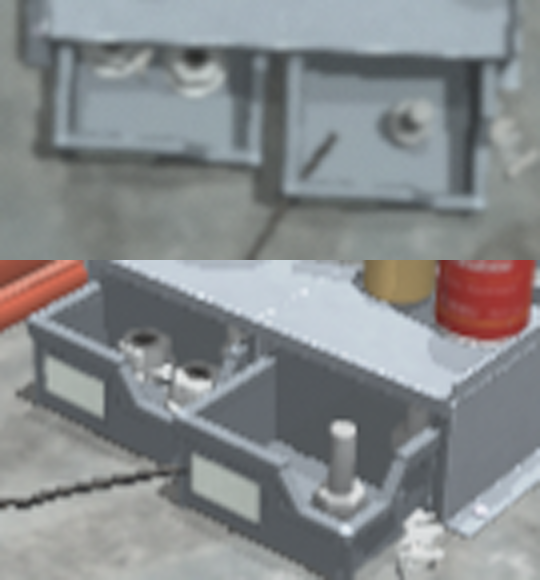

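The left tote (crop top left, about (160,100)) holds the wheel nuts. The right one holds an upright bolt at (340,450), so it is the other tote. Now I'll fit poses.

```bash
python3 - <<'E'
from h import *
s=np.load('s.npz');P=s['P'];Q=s['Q']
for nm,C in (('top',P),('side',Q)):
    X=C.reshape(-1,3); X=X[~np.isnan(X[:,0])]
    # left tote rim top
    m=(abs(X[:,2]-.065)<.006)&(X[:,0]>.58)&(X[:,0]<.66)&(X[:,1]<-.12)&(X[:,1]>-.32)
    print(nm,m.sum(), cv2.minAreaRect(X[m][:,:2].astype('float32')))
    n=m&(X[:,0]<.62)&(X[:,1]>-.23)&(X[:,1]<-.16)
    print(' nearrim',n.sum(),X[n].mean(0).round(4),np.polyfit(X[n][:,1],X[n][:,0],1).round(3))
    # roof front edge per y bin
    k=(abs(X[:,2]-.087)<.006)&(X[:,0]>.63)&(X[:,0]<.72)&(X[:,1]<-.17)&(X[:,1]>-.44)
    b=[(y,X[k&(abs(X[:,1]-y)<.006)][:,0].min()) for y in np.arange(-.43,-.17,.015) if (k&(abs(X[:,1]-y)<.006)).any()]
    b=np.array(b); print(' edge fit',np.polyfit(b[:,0],b[:,1],1).round(4),b.round(3).tolist()[::4])
    c=(X[:,2]>.12)&(X[:,1]<.6)&(X[:,1]>-.14)&(X[:,0]>.4)&(X[:,0]<1)
    print(' case',X[c].min(0).round(3),X[c].max(0).round(3))
for v in (183,188): print([(u,*P[v,u].round(3)) for u in range(250,312,2)])
E
```

```text
top 342 ((0.6206647157669067, -0.23438295722007751), (0.07814660668373108, 0.17057397961616516), 0.16337941586971283)
 nearrim 105 [ 0.6064 -0.1944  0.0646] [0.034 0.613]
 edge fit [0.0278 0.6712] [[-0.43, 0.66], [-0.37, 0.661], [-0.31, 0.662], [-0.25, 0.664], [-0.19, 0.666]]
 case [ 0.504 -0.14   0.12 ] [0.984 0.476 0.354]
side 298 ((0.6200478672981262, -0.2354617416858673), (0.0792413130402565, 0.16615571081638336), 0.1697339564561844)
 nearrim 95 [ 0.6052 -0.1951  0.0643] [0.053 0.616]
 edge fit [0.0266 0.6696] [[-0.43, 0.658], [-0.37, 0.66], [-0.31, 0.663], [-0.25, 0.662], [-0.19, 0.665]]
 case [ 0.505 -0.14   0.12 ] [0.991 0.6   0.49 ]
[(250, np.float64(0.651), np.float64(-0.137), np.float64(-0.004)), (252, np.float64(0.65), np.float64(-0.142), np.float64(-0.001)), (254, np.float64(0.637), np.float64(-0.151), np.float64(0.065)), (256, np.float64(0.637), np.float64(-0.156), np.float64(0.064)), (258, np.float64(0.645), np.float64(-0.159), np.float64(0.024)), (260, np.float64(0.649), np.float64(-0.164), np.float64(0.009)), (262, np.float64(0.65), np.float64(-0.169), np.float64(0.00
[... 2856 characters left out ...]
at64(0.639), np.float64(-0.242), np.float64(-0.001)), (292, np.float64(0.638), np.float64(-0.247), np.float64(0.006)), (294, np.float64(0.639), np.float64(-0.253), np.float64(0.0)), (296, np.float64(0.638), np.float64(-0.258), np.float64(0.003)), (298, np.float64(0.638), np.float64(-0.263), np.float64(0.006)), (300, np.float64(0.638), np.float64(-0.268), np.float64(0.004)), (302, np.float64(0.631), np.float64(-0.272), np.float64(0.039)), (304, np.float64(0.632), np.float64(-0.277), np.float64(0.038)), (306, np.float64(0.639), np.float64(-0.284), np.float64(0.002)), (308, np.float64(0.64), np.float64(-0.289), np.float64(-0.003)), (310, np.float64(0.639), np.float64(-0.294), np.float64(-0.0))]
```

```bash
python3 -m creep '[[1,-0.034,-0.03,-0.012,0.12],[1,-0.068,-0.06,-0.024,0.24],[1,-0.102,-0.09,-0.036,0.36],[1,-0.136,-0.12,-0.048,0.48],[1,-0.17,-0.15,-0.06,0.6]]'
python3 - <<'E'
from h import *
s=np.load('s.npz')
for C in (s['P'],s['Q']):
    X=C.reshape(-1,3); X=X[~np.isnan(X[:,0])]
    for zl,zh in ((.03,.12),(.12,.5)):
        c=(X[:,2]>zl)&(X[:,2]<zh)&(X[:,1]<.0)&(X[:,1]>-.14)&(X[:,0]>.47)&(X[:,0]<.72); 
        if c.any(): print(zl,X[c].min(0).round(3),X[c].max(0).round(3))
o=r.get_obs();p=np.array(o['position']);M=R.from_rotvec(o['tcp_rot']).as_matrix();print(p.round(3),M[:,1].round(3),o['joint_pos'].round(2))
E
```

```text
time_s: 0.6
position: [0.3781, 0.4003, 0.2915]
tcp_rot: [-1.569, -2.722, 0.001]
contact_force: [1.3, 0.5, -0.6]
finger_gap: 0.085
finger_force: 0.0
0.03 [ 0.508 -0.107  0.031] [ 0.72 -0.    0.12]
0.12 [ 0.523 -0.108  0.12 ] [ 0.72  -0.     0.254]
0.03 [ 0.507 -0.109  0.03 ] [ 0.719 -0.     0.12 ]
0.12 [ 0.522 -0.112  0.12 ] [ 0.72  -0.     0.253]
[0.378 0.4   0.292] [ 0.865  0.501 -0.   ] [-1.15  0.17  0.25  1.83 -0.05  1.15 -0.36]
```

```bash
python3 -m creep '[[1,-0.047,-0.016,0,0.11],[1,-0.095,-0.032,0,0.22],[1,-0.142,-0.048,0,0.33],[1,-0.19,-0.064,0,0.44],[1,-0.237,-0.08,0,0.55]]'
python3 - <<'E'
from h import *
s=np.load('s.npz')
for C in (s['P'],s['Q']):
    X=C.reshape(-1,3); X=X[~np.isnan(X[:,0])]
    for y in (-.15,-.2,-.25,-.3):
        c=(abs(X[:,2])<.01)&(abs(X[:,1]-y)<.01); print(y,X[c][:,0].min().round(3))
o=r.get_obs();p=np.array(o['position']);M=R.from_rotvec(o['tcp_rot']).as_matrix();print(p.round(3),M[:,1].round(3),o['joint_pos'].round(2))
E
```

```text
time_s: 1.1
position: [0.4283, 0.1557, 0.2912]
tcp_rot: [-2.248, -2.194, -0.0]
contact_force: [0.7, 0.4, -0.2]
finger_gap: 0.0854
finger_force: 0.0
-0.15 0.062
-0.2 0.382
-0.25 0.38
-0.3 0.381
-0.15 -0.076
-0.2 0.378
-0.25 0.379
-0.3 0.379
[0.428 0.156 0.291] [ 1.    -0.024 -0.   ] [-0.95 -0.02  0.46  2.02  0.01  1.14 -0.52]
```

```bash
python3 -m creep '[[1,-0.05,0,0,0],[1,-0.1,0,0,0],[1,-0.15,0,0,0],[1,-0.2,0,0,0],[1,-0.245,0,0,0]]'; python3 -m creep '[[1,-0.025,0.042,0.02,0],[1,-0.05,0.084,0.04,0],[1,-0.075,0.126,0.06,0],[1,-0.1,0.168,0.08,0],[1,-0.1,0.186,0.1,0]]'
python3 - <<'E'
from h import *
im,P=look('wrist'); save('w1',im)
o=r.get_obs();print(o['position'].round(4),R.from_rotvec(o['tcp_rot']).as_matrix()[:,1].round(3),o['joint_pos'].round(2))
X=P.reshape(-1,3); X=X[~np.isnan(X[:,0])]
for y in (-.17,-.18,-.19,-.2,-.21):
    c=(abs(X[:,2]-.065)<.004)&(abs(X[:,1]-y)<.004)&(X[:,0]<.63)&(X[:,0]>.58)
    if c.any(): print(y,X[c].min(0).round(4),X[c].max(0).round(4))
E
```

```text
time_s: 1.6
position: [0.4227, -0.0895, 0.2913]
tcp_rot: [-2.244, -2.198, -0.001]
contact_force: [1.3, 0.2, 0.0]
finger_gap: 0.0854
finger_force: 0.0
time_s: 2.1
position: [0.6075, -0.1925, 0.1917]
tcp_rot: [2.244, 2.197, -0.0]
contact_force: [0.6, 1.3, 2.3]
finger_gap: 0.0856
finger_force: 0.0
[ 0.6097 -0.1923  0.184 ] [ 1.    -0.019 -0.007] [-0.37  0.53  0.8   1.76 -0.43  1.04  0.56]
-0.17 [ 0.6044 -0.174   0.0627] [ 0.6121 -0.166   0.066 ]
-0.18 [ 0.6042 -0.1839  0.063 ] [ 0.612  -0.1767  0.0658]
-0.19 [ 0.6039 -0.1938  0.061 ] [ 0.6118 -0.186   0.0662]
-0.2 [ 0.6026 -0.204   0.0617] [ 0.6117 -0.196   0.0667]
-0.21 [ 0.6024 -0.2139  0.0624] [ 0.6115 -0.2061  0.0661]
```

View pics/w1.png

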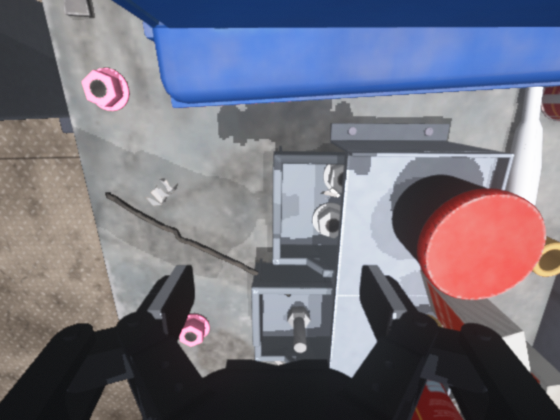

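The tote's near rim is at (275,200) with two nuts in view at (335,180) and (325,220). The rim centre is x≈0.608. I'll narrow the fingers to clear the rack edge, descend, grip and check.

```bash
python3 -m creep '[[0.5,0,0,0.02,0],[0.5,0,0,0.04,0],[0.5,0,0,0.06,0],[0.5,0,0,0.1,0],[0.5,0,0,0.145,0]]' 60; python3 -m creep '[[0.5,0,0,0,0],[0,0,0,0,0],[0,0,0,0,0],[0,0,0,0,0],[0,0,0,0,0]]' 60; python3 -m creep '[[0,0,0,0,0],[0,0,0,0,0]]' 60
```

```text
time_s: 2.65
position: [0.6062, -0.1901, 0.047]
tcp_rot: [2.242, 2.199, 0.001]
contact_force: [0.8, -0.2, -0.4]
finger_gap: 0.0425
finger_force: 0.0
time_s: 3.15
position: [0.6069, -0.1908, 0.0502]
tcp_rot: [2.242, 2.197, 0.003]
contact_force: [-0.5, -0.3, 7.5]
finger_gap: 0.0076
finger_force: 59.4
time_s: 3.35
position: [0.607, -0.1908, 0.0502]
tcp_rot: [2.242, 2.197, 0.003]
contact_force: [-0.8, -0.9, 7.5]
finger_gap: 0.0075
finger_force: 59.3
```

```bash
python3 -m creep '[[0,0,-0.008,-0.004,0],[0,0,-0.02,-0.004,0],[0,0.0005,-0.035,-0.004,0],[0,0.0005,-0.05,-0.004,0],[0,0.001,-0.065,-0.004,0]]'; python3 -m creep '[[0,0,-0.015,0,0],[0,0,-0.03,0,0],[0,0.0005,-0.045,0,0],[0,0.0005,-0.06,0,0],[0,0.001,-0.075,0,0]]';python3 -m creep '[[0,0,0,0,0],[0,0,0,0,0],[0,0,0,0,0],[0,0,0,0,0]]'
python3 - <<'E'
from h import *
im,P=look('top'); save('t2',np.hstack([cv2.resize(im[140:290,200:420],(440,300)),cv2.resize(look('side')[0][150:300,180:400],(360,300))]))
X=P.reshape(-1,3); X=X[~np.isnan(X[:,0])]
m=(abs(X[:,2]-.063)<.008)&(X[:,0]>.44)&(X[:,0]<.652)&(X[:,1]<-.12)&(X[:,1]>-.285)
print(m.sum(),cv2.minAreaRect(X[m][:,:2].astype('float32')))
for x in np.arange(.46,.65,.01):
    c=X[m&(abs(X[:,0]-x)<.005)&(X[:,1]>-.18)]
    if len(c): print(round(x,3),len(c),c.min(0).round(3),c.max(0).round(3))
E
```

```text
time_s: 3.85
position: [0.5391, -0.1878, 0.0521]
tcp_rot: [-2.244, -2.199, -0.0]
contact_force: [0.0, -0.5, -3.2]
finger_gap: 0.0076
finger_force: 58.9
time_s: 4.35
position: [0.4642, -0.1852, 0.0521]
tcp_rot: [-2.244, -2.199, -0.001]
contact_force: [0.6, 0.1, -4.0]
finger_gap: 0.0074
finger_force: 58.9
time_s: 4.75
position: [0.4661, -0.1854, 0.0518]
tcp_rot: [2.243, 2.199, 0.0]
contact_force: [-0.1, 0.1, -3.2]
finger_gap: 0.0074
finger_force: 58.9
469 ((0.5749099254608154, -0.21110373735427856), (0.12965898215770721, 0.13148005306720734), 88.72248077392578)
0.59 14 [ 0.586 -0.155  0.062] [ 0.595 -0.147  0.068]
0.6 15 [ 0.596 -0.155  0.063] [ 0.604 -0.147  0.069]
0.61 14 [ 0.606 -0.155  0.064] [ 0.614 -0.147  0.069]
0.62 13 [ 0.616 -0.156  0.058] [ 0.624 -0.149  0.068]
0.63 33 [ 0.625 -0.178  0.056] [ 0.635 -0.149  0.069]
0.64 29 [ 0.635 -0.178  0.062] [ 0.64  -0.149  0.067]
```

View pics/t2.png

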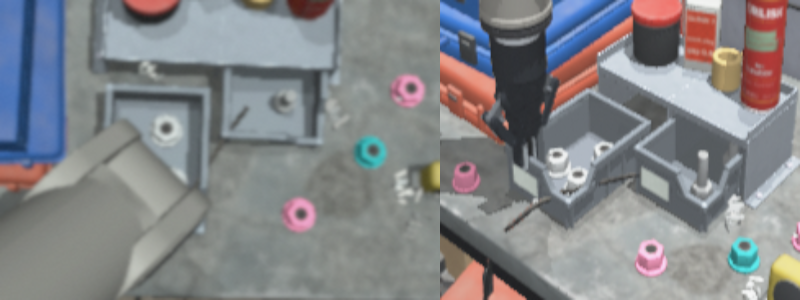

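The tote is out and standing (far end x≈0.64, rack front 0.664) with all three nuts in it. The blue case would block a grip on its far-left corner, so I'll back off a little and yaw the tote clockwise, keeping clear of the other tote.

```bash
python3 -m creep '[[0,0,-0.01,0.002,0],[0,0.002,-0.022,0.002,0],[0,0.004,-0.034,0.002,0],[0,0.006,-0.043,0.002,0.02],[0,0.0065,-0.046,0.002,0.06]]'; python3 -m creep '[[0,0.004,-0.002,0,0.09],[0,0.0065,0.004,0,0.18],[0,0.010,0.009,0,0.265],[0,0.0135,0.020,0,0.35],[0,0.0165,0.031,0,0.44]]';python3 -m creep '[[0,0,0,0,0],[0,0,0,0,0]]'
python3 - <<'E'
from h import *
o=r.get_obs();M=R.from_rotvec(o['tcp_rot']).as_matrix();print(o['position'].round(4),M[:,1].round(3),o['joint_pos'].round(2))
im,P=look('top'); save('t3',np.hstack([cv2.resize(im[140:290,200:420],(440,300)),cv2.resize(look('side')[0][150:300,180:400],(360,300))]))
np.save('t3.npy',P)
E
```

```text
time_s: 5.35
position: [0.4187, -0.1777, 0.0499]
tcp_rot: [-2.31, -2.129, -0.001]
contact_force: [2.2, 1.2, 4.9]
finger_gap: 0.0073
finger_force: 60.5
time_s: 5.85
position: [0.4507, -0.1634, 0.0498]
tcp_rot: [-2.719, -1.568, 0.001]
contact_force: [-10.2, 5.5, 24.5]
finger_gap: 0.0072
finger_force: 63.2
time_s: 6.05
position: [0.4518, -0.1635, 0.0498]
tcp_rot: [-2.718, -1.574, -0.0]
contact_force: [0.7, 2.2, 7.6]
finger_gap: 0.0073
finger_force: 61.3
[ 0.4518 -0.1635  0.0498] [ 0.867 -0.498 -0.   ] [-0.46  0.53  0.84  2.22 -0.65  0.67  0.33]
```

View pics/t3.png

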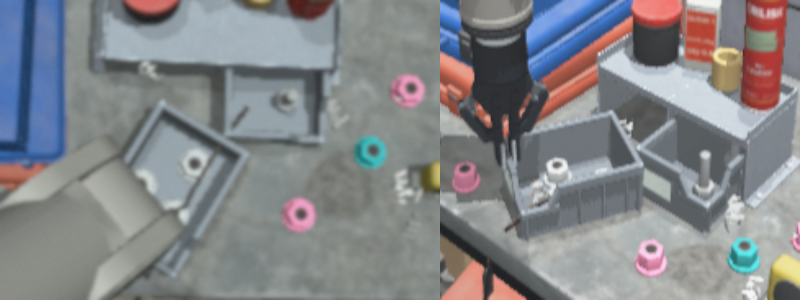

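```bash
python3 -m creep '[[0.6,0,0,0,0],[0.6,0,0,0,0],[0.6,0,0,-0.03,0],[0.6,0,0,-0.07,0],[0.6,0,0,-0.12,0]]'; python3 -m creep '[[0.6,0,0,-0.01,-0.14],[0.6,0,0,-0.01,-0.28],[0.6,0,0,-0.01,-0.42],[0.6,0,0,-0.01,-0.56],[0.6,0,0,-0.01,-0.7]]'
python3 - <<'E'
from h import *
P=np.load('t3.npy'); P2=look('top')[1]; Pw=look('side')[1]
o=r.get_obs();M=R.from_rotvec(o['tcp_rot']).as_matrix();print(o['position'].round(4),M[:,1].round(3))
a=np.radians(-30);A=np.array([[np.cos(a),np.sin(a)],[-np.sin(a),np.cos(a)]]);c=np.array([.515,-.2255])
for C in (P,P2,Pw):
    X=C.reshape(-1,3);X=X[~np.isnan(X[:,0])]
    q=(X[:,:2]-c)@A.T
    m=(abs(X[:,2]-.063)<.007)&(abs(q[:,0])<.11)&(abs(q[:,1])<.085)
    f=m&(q[:,0]>.07)&(abs(q[:,1])<.045); l=m&(q[:,1]>.045)&(abs(q[:,0])<.06); rr=m&(q[:,1]<-.045)&(abs(q[:,0])<.06);n=m&(q[:,0]<-.07)&(q[:,1]>-.01)&(q[:,1]<.05)
    for k,i in ((f,0),(l,1),(rr,1),(n,0)):
        if k.sum()>8: print(k.sum(),np.median(q[k],0).round(4),q[k][:,i].min().round(4),q[k][:,i].max().round(4),np.polyfit(q[k][:,1-i],q[k][:,i],1)[0].round(3))
        else: print('-')
E
```

```text
time_s: 6.65
position: [0.4505, -0.1642, 0.1699]
tcp_rot: [-2.718, -1.573, 0.005]
contact_force: [1.1, 0.8, 1.2]
finger_gap: 0.0512
finger_force: 0.0
time_s: 7.15
position: [0.4516, -0.1639, 0.1795]
tcp_rot: [-2.006, -2.417, -0.0]
contact_force: [-0.1, -0.7, -0.1]
finger_gap: 0.0512
finger_force: 0.0
[ 0.4516 -0.164   0.1796] [0.983 0.181 0.   ]
201 [ 0.0853 -0.0178] 0.0792 0.1095 -0.135
97 [0.0295 0.0583] 0.054 0.0633 0.002
153 [ 0.0093 -0.0623] -0.0668 -0.0578 -0.001
-
202 [ 0.0856 -0.0179] 0.0793 0.1099 -0.139
79 [0.0355 0.0582] 0.054 0.063 0.0
150 [ 0.0097 -0.0623] -0.0668 -0.0578 -0.001
-
158 [ 0.0855 -0.0192] 0.0798 0.1097 -0.14
251 [-0.0013  0.0542] 0.0462 0.0652 0.001
238 [ 0.0082 -0.0667] -0.073 -0.0571 0.003
67 [-0.0868  0.0187] -0.0907 -0.0739 0.019
```

```bash
python3 -m creep '[[0.5,-0.022,0.04,0,-0.04],[0.5,-0.044,0.08,0,-0.08],[0.5,-0.066,0.12,0.02,-0.08],[0.5,-0.083,0.149,0.04,-0.08],[0.5,-0.083,0.149,0.05,-0.08]]' 20; python3 - <<'E'
from h import *
o=r.get_obs();M=R.from_rotvec(o['tcp_rot']).as_matrix();print(o['position'].round(4),M[:,1].round(3))
save('s4',np.vstack([look('side')[0][120:300,180:440],look('wrist')[0][100:420,150:410]]))
E
```

```text
time_s: 7.75
position: [0.6157, -0.22, 0.1269]
tcp_rot: [-1.92, -2.486, 0.004]
contact_force: [-1.2, 0.3, 0.3]
finger_gap: 0.0428
finger_force: 0.0
[ 0.6157 -0.22    0.1269] [ 0.967  0.253 -0.002]
```

View pics/s4.png

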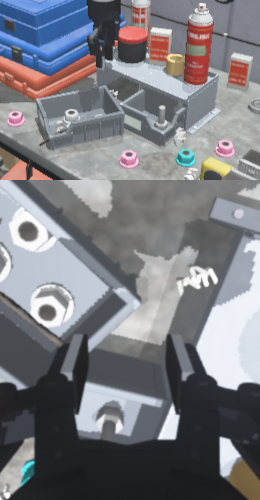

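The side view shows the hand over the tote's far corner at (100,95). The wrist view shows all three nuts in the tote and its far-left corner at (135,300), just ahead of the fingers. I'll descend and pinch the corner along its bisector with a light grip.

```bash
python3 -m creep '[[0.5,0,-0.002,0.03,0],[0.5,0,-0.002,0.06,0],[0.5,0,-0.002,0.079,0],[0.5,0,-0.002,0.079,0],[0.3,0,-0.002,0.079,0]]' 20; python3 -m creep '[[0,0,0,0,0],[0,0,0,0,0],[0,0,0,0,0],[0,0,0,0,0],[0,0,0,0,0]]' 20
```

```text
time_s: 8.35
position: [0.6117, -0.2197, 0.0518]
tcp_rot: [1.916, 2.489, -0.0]
contact_force: [0.7, -0.7, 0.3]
finger_gap: 0.0291
finger_force: 0.0
time_s: 8.85
position: [0.6122, -0.2197, 0.0522]
tcp_rot: [1.914, 2.489, 0.002]
contact_force: [-2.3, 2.2, 8.8]
finger_gap: 0.0207
finger_force: 22.4
```

```bash
python3 -m creep '[[0,0,0,-0.005,0],[0,0,-0.002,-0.011,0],[0,0,-0.004,-0.017,0],[0,0,-0.008,-0.026,0],[0,0,-0.0125,-0.035,0]]'; python3 - <<'E'
from h import *
save('s5',np.hstack([cv2.resize(look('side')[0][140:290,210:390],(360,300)),cv2.resize(look('wrist')[0][100:420,100:440],(340,300))]))
E
```

```text
time_s: 9.35
position: [0.5992, -0.223, 0.0866]
tcp_rot: [1.915, 2.49, -0.0]
contact_force: [0.4, 0.3, -5.0]
finger_gap: 0.0203
finger_force: 25.8
```

View pics/s5.png

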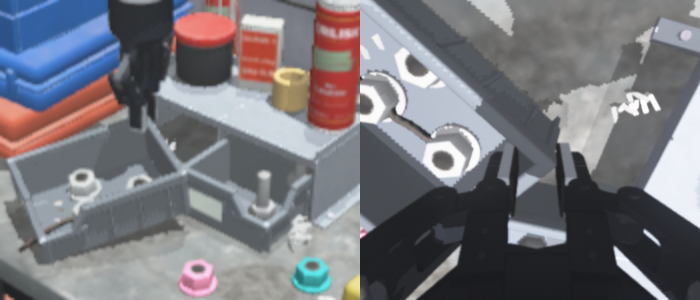

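```bash
cat >> h.py <<'E'
def tilt(c,rad=.055):
    pts=[]
    for n in ('top','side','wrist'):
        P=look(n)[1]; X=P.reshape(-1,3); X=X[~np.isnan(X[:,0])]
        X=X[(np.hypot(*(X[:,:2]-c).T)<rad)&(X[:,2]>-.005)&(X[:,2]<.16)]
        pts.append(X[np.random.default_rng(1).permutation(len(X))[:2500]])
    X=np.vstack(pts); g=np.random.default_rng(0); best=(0,)
    for _ in range(1500):
        a,b,d=X[g.choice(len(X),3,False)]; n=np.cross(b-a,d-a); l=np.linalg.norm(n)
        if l<1e-5: continue
        n/=l; n*=np.sign(n[2]) or 1
        if n[2]<.45: continue
        k=abs((X-a)@n)<.003
        if k.sum()>best[0]: best=(k.sum(),k)
    Y=X[best[1]]; m=Y.mean(0); n=np.linalg.svd(Y-m)[2][2]; n*=np.sign(n[2])
    print('floor',best[0],len(X),'c',m.round(3),'n',n.round(3),'tilt',np.degrees(np.arccos(n[2])).round(1),'dir',np.degrees(np.arctan2(n[1],n[0])).round(0))
E
python3 - <<'E'
from h import *
tilt(np.array([.505,-.23])); 
E
```

```text
floor 2168 4919 c [ 0.506 -0.23   0.021] n [-0.168 -0.025  0.985] tilt 9.8 dir -172.0
```

The floor tilts 9.8° toward world -172° (wanted -165°), so the corner pinch yields about the right axis. I'll keep tilting along the arc.

```bash
python3 -m creep '[[0,0,-0.004,-0.008,0],[0,0,-0.0085,-0.016,0],[0,0,-0.013,-0.0235,0],[0,0,-0.018,-0.031,0],[0,0,-0.018,-0.031,0]]'; python3 - <<'E'
from h import *
tilt(np.array([.495,-.23])); 
E
python3 -m creep '[[0,0,-0.0055,-0.007,0],[0,0,-0.011,-0.014,0],[0,0,-0.017,-0.021,0],[0,0,-0.0235,-0.0275,0],[0,0,-0.0235,-0.0275,0]]'; python3 - <<'E'
from h import *
tilt(np.array([.485,-.23])); 
E
```

```text
time_s: 10.1
position: [0.5818, -0.228, 0.118]
tcp_rot: [1.915, 2.489, 0.001]
contact_force: [0.2, -0.4, -3.1]
finger_gap: 0.0209
finger_force: 24.4
floor 2741 5163 c [ 0.501 -0.233  0.036] n [-0.286 -0.024  0.958] tilt 16.7 dir -175.0
time_s: 10.75
position: [0.5588, -0.2342, 0.1454]
tcp_rot: [1.915, 2.489, 0.001]
contact_force: [-0.0, -0.1, -3.6]
finger_gap: 0.0189
finger_force: 22.4
floor 2047 5368 c [ 0.49  -0.236  0.05 ] n [-0.425 -0.125  0.896] tilt 26.3 dir -164.0
```

```bash
python3 -m creep '[[0,0,-0.004,-0.005,0],[0,0,-0.008,-0.009,0],[0,0,-0.012,-0.013,0],[0,0,-0.016,-0.017,0],[0,0,-0.016,-0.017,0]]'; python3 -m creep '[[0,0,0,0,0],[0,0,0,0,0],[0,0,0,0,0],[0,0,0,0,0],[0,0,0,0,0]]'; python3 - <<'E'
from h import *
tilt(np.array([.475,-.235]));
b=look('side')[0];w=look('wrist')[0];t=look('top')[0]
save('s6',np.hstack([cv2.resize(b[140:290,210:370],(320,300)),cv2.resize(w[40:360,0:340],(319,300)),cv2.resize(t[190:300,230:290],(160,300))]))
E
```

```text
time_s: 11.4
position: [0.5435, -0.238, 0.1619]
tcp_rot: [1.915, 2.489, 0.001]
contact_force: [-0.2, -0.2, -0.1]
finger_gap: -0.0004
finger_force: 0.0
time_s: 11.9
position: [0.544, -0.2375, 0.1611]
tcp_rot: [-1.915, -2.491, 0.0]
contact_force: [-0.6, 0.9, -0.2]
finger_gap: -0.0001
finger_force: 0.0
floor 2254 4217 c [ 0.476 -0.238  0.004] n [0.019 0.001 1.   ] tilt 1.1 dir 3.0
```

View pics/s6.png

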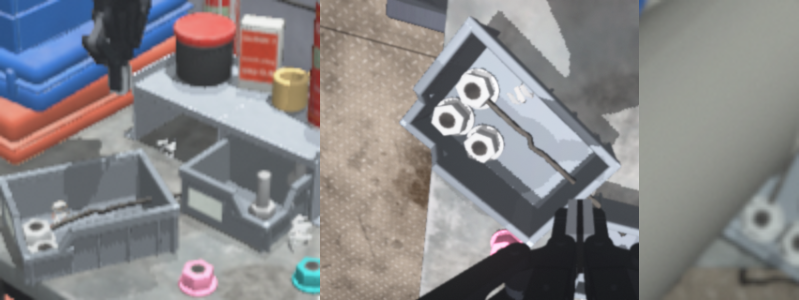

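At about 28° the pinch slipped and the tote dropped back flat. Nothing spilled: the wrist view shows the three nuts bunched at the cut corner (475,90), (450,115), (483,145). I'll measure the tote again and regrip deeper, stopping at about 24°.

```bash
python3 -m creep '[[0.5,0,0,-0.01,0],[0.5,0,0,-0.01,0],[0.5,0,0,-0.01,0]]' 25; python3 - <<'E'
from h import *
from scipy.optimize import least_squares
C=[look(n)[1].reshape(-1,3) for n in ('wrist','side','top')]
X=np.vstack(C);X=X[~np.isnan(X[:,0])]
X=X[(abs(X[:,2]-.064)<.005)&(X[:,0]>.36)&(X[:,0]<.64)&(X[:,1]<-.1)&(X[:,1]>-.37)]
def q(p,X):
    c,s=np.cos(p[2]),np.sin(p[2]);d=X[:,:2]-p[:2];return np.c_[c*d[:,0]+s*d[:,1],-s*d[:,0]+c*d[:,1]]
def f(p):
    Q=abs(q(p,X)); a=Q-np.array([.0855,.0605]); # distance to rim centreline rectangle
    out=np.hypot(*np.maximum(a,0).T); ins=np.minimum(a.max(1),0)
    return np.clip(np.abs(out+ins)-.0045,0,.02)
best=min((least_squares(f,[x,-.227,y],loss='soft_l1',f_scale=.003) for x in (.5,.515,.53) for y in (-.4,-.52,-.65)),key=lambda s:s.cost)
p=best.x;print(p.round(4),np.degrees(p[2]).round(1),(f(p)<.001).mean().round(2),len(X))
W=lambda a:(p[:2]+np.array([[np.cos(p[2]),-np.sin(p[2])],[np.sin(p[2]),np.cos(p[2])]])@np.array(a)).round(4)
print('grip',W([.0816,.0566]),'foot',W([-.084,-.059]),'farR',W([.09,-.065]),'close',np.degrees(p[2])+45)
o=r.get_obs();M=R.from_rotvec(o['tcp_rot']).as_matrix();g=W([.0816,.0566]);d=np.r_[g,.046]-o['position'];print(o['position'].round(4),M[:,1].round(3),'shift',(M.T@d).round(4),'turn',(np.arctan2(M[1,1],M[0,1])-p[2]-np.pi/4).round(3))
E
```

```text
time_s: 12.5
position: [0.5442, -0.2376, 0.1716]
tcp_rot: [1.914, 2.49, 0.001]
contact_force: [0.2, -0.3, 0.2]
finger_gap: 0.0419
finger_force: 0.0
[ 0.4733 -0.2442 -0.5333] -30.6 0.81 7749
grip [ 0.5723 -0.2369] foot [ 0.371  -0.2523] farR [ 0.5177 -0.3459] close 14.442798317708885
[ 0.544  -0.2374  0.1711] [ 0.966  0.257 -0.   ] shift [-0.0068  0.0275  0.1251] turn 0.008
```

The low foot is now at x=0.371, past the bench edge (0.38). I'll grip the corner firmly and level, drag the tote 40 mm back in, then tilt.

```bash
python3 -m creep '[[0.5,-0.007,0.0275,0.03,0],[0.5,-0.007,0.0275,0.07,0],[0.5,-0.007,0.0275,0.11,0],[0.5,-0.007,0.0275,0.125,0],[0.5,-0.007,0.0275,0.125,0]]' 25; python3 -m creep '[[0.2,0,0,0,0],[0,0,0,0,0],[0,0,0,0,0],[0,0,0,0,0],[0,0,0,0,0]]' 25;  python3 -m creep '[[0,-0.001,0.005,-0.002,0],[0,-0.003,0.012,-0.002,0],[0,-0.005,0.021,-0.002,0],[0,-0.008,0.03,-0.002,0],[0,-0.01,0.038,-0.002,0]]'
```

```text
time_s: 13.15
position: [0.5711, -0.2371, 0.0447]
tcp_rot: [-1.914, -2.488, 0.003]
contact_force: [-0.8, -0.7, 1.1]
finger_gap: 0.0426
finger_force: 0.0
time_s: 13.65
position: [0.5733, -0.2377, 0.048]
tcp_rot: [1.914, 2.489, 0.002]
contact_force: [-2.0, -0.7, 10.5]
finger_gap: 0.0211
finger_force: 25.8
time_s: 14.15
position: [0.6117, -0.2369, 0.048]
tcp_rot: [-1.914, -2.489, 0.001]
contact_force: [-12.1, 3.2, 8.9]
finger_gap: 0.0211
finger_force: 29.8
```

Now tilt along the arc again, to about 15° first, and check.

```bash
python3 -m creep '[[0,0,0,-0.006,0],[0,0,-0.002,-0.012,0],[0,0,-0.004,-0.018,0],[0,0,-0.008,-0.027,0],[0,0,-0.0125,-0.036,0]]'; python3 -m creep '[[0,0,-0.004,-0.008,0],[0,0,-0.0085,-0.016,0],[0,0,-0.013,-0.0235,0],[0,0,-0.016,-0.028,0],[0,0,-0.016,-0.028,0]]'; python3 - <<'E'
from h import *
tilt(np.array([.495,-.235])); 
E
```

```text
time_s: 14.65
position: [0.5993, -0.2406, 0.0852]
tcp_rot: [1.915, 2.49, 0.0]
contact_force: [-0.2, -0.5, -5.3]
finger_gap: 0.0205
finger_force: 32.3
time_s: 15.15
position: [0.5839, -0.2448, 0.1129]
tcp_rot: [1.915, 2.49, 0.001]
contact_force: [0.6, -0.3, -3.8]
finger_gap: 0.0203
finger_force: 34.9
floor 2158 5283 c [ 0.501 -0.24   0.037] n [-0.295  0.     0.955] tilt 17.2 dir 180.0
```

```bash
python3 -m creep '[[0,0,-0.004,-0.006,0],[0,0,-0.008,-0.011,0],[0,0,-0.012,-0.016,0],[0,0,-0.015,-0.019,0],[0,0,-0.015,-0.019,0]]'; python3 -m creep '[[0,0,0,0,0],[0,0,0,0,0],[0,0,0,0,0]]'; python3 - <<'E'
from h import *
tilt(np.array([.485,-.24]));tilt(np.array([.49,-.235]),.07)
E
```

```text
time_s: 15.8
position: [0.5693, -0.2486, 0.1318]
tcp_rot: [1.915, 2.49, 0.001]
contact_force: [0.1, -0.1, -5.3]
finger_gap: 0.0207
finger_force: 45.2
time_s: 16.1
position: [0.5696, -0.2482, 0.131]
tcp_rot: [-1.914, -2.491, 0.0]
contact_force: [-0.7, -0.6, -4.7]
finger_gap: 0.0208
finger_force: 45.4
floor 2028 5395 c [ 0.492 -0.247  0.05 ] n [-0.374  0.003  0.927] tilt 22.0 dir 179.0
floor 2123 6490 c [ 0.497 -0.246  0.052] n [-0.398 -0.013  0.917] tilt 23.5 dir -178.0
```

```bash
python3 -m creep '[[0,0,-0.002,-0.003,0],[0,0,-0.004,-0.005,0],[0,0,-0.004,-0.005,0],[0,0,-0.004,-0.005,0],[0,0,-0.004,-0.005,0]]'; cat > pose.py <<'E'
from h import *
from scipy.optimize import least_squares
S={n:look(n) for n in ('wrist','side','top')}
X=np.vstack([S[n][1].reshape(-1,3) for n in S]);X=X[~np.isnan(X[:,0])]
X=X[(X[:,2]>-.01)&(X[:,2]<.19)&(np.hypot(X[:,0]-.49,X[:,1]+.245)<.16)]
def res(p,X):
    q=R.from_rotvec(p[3:]).inv().apply(X-p[:3]); a=np.abs(q[:,:2])-[.0825,.0575]; out=np.hypot(*np.maximum(a,0).T)+np.minimum(a.max(1),0)
    wall=np.maximum(np.abs(out)-.0015,0)+np.maximum(q[:,2]-.066,0)+np.maximum(-q[:,2],0)
    rim=np.maximum(np.abs(out-.003)-.0045,0)+np.maximum(q[:,2]-.065,0)+np.maximum(.051-q[:,2],0)
    flo=np.abs(q[:,2]-.004)+np.maximum(a.max(1),0)
    return q,np.minimum(np.minimum(np.minimum(wall,rim),flo),.012)
X=X[np.random.default_rng(0).permutation(len(X))[:9000]]
best=None
for yaw in (-.4,-.55,-.7):
  for th in (.38,.45):
   for td in (np.pi,-2.85):
    ax=np.array([-np.sin(td),np.cos(td),0]);r0=(R.from_rotvec(ax*th)*R.from_euler('z',yaw)).as_rotvec()
    c=np.array([.485,-.247,.045])
    s=least_squares(lambda p:res(p,X)[1],np.r_[c,r0],x_scale=[.01]*3+[.1]*3,diff_step=1e-4)
    if best is None or s.cost<best.cost: best=s
p=best.x;M=R.from_rotvec(p[3:]).as_matrix();q,e=res(p,X)
print('c',p[:3].round(3),'fit',(e<.003).mean().round(2),'tilt',np.degrees(np.arccos(M[2,2])).round(1),'far up',np.degrees(np.arcsin(M[2,0])).round(1),'left up',np.degrees(np.arcsin(M[2,1])).round(1),'foot',(p[:3]+M@[-.084,-.059,0]).round(3))
k=(q[:,2]>.016)&(q[:,2]<.03)&(abs(q[:,0])<.078)&(abs(q[:,1])<.053)
Z,l,cen=cv2.kmeans(q[k][:,:2].astype('float32'),3,None,(3,50,1e-5),10,cv2.KMEANS_PP_CENTERS)
print('nuts',k.sum(),cen.round(3).tolist(),[float(np.hypot(*(x-[-.081,-.056])).round(3)) for x in cen])
save('last_%d'%int(r.get_obs()['time_s']*10),np.hstack([cv2.resize(S['side'][0][140:290,210:370],(320,300)),cv2.resize(S['wrist'][0][40:360,0:340],(319,300))]))
E
python3 pose.py
```

```text
time_s: 16.9
position: [0.5658, -0.2493, 0.1362]
tcp_rot: [1.915, 2.491, 0.0]
contact_force: [-0.9, -0.0, -3.9]
finger_gap: 0.0203
finger_force: 45.5
c [ 0.499 -0.257  0.057] fit 0.41 tilt 22.5 far up 18.8 left up 11.9 foot [ 0.405 -0.268  0.018]
nuts 403 [[-0.019999999552965164, -0.03400000184774399], [-0.061000000685453415, -0.03400000184774399], [-0.05700000002980232, 0.010999999940395355]] [0.065, 0.03, 0.071]
```

```bash
sed -i 's/c=np.array(\[.485,-.247,.045\])/c=np.array([.474,-.25,.041])/; s/np.hypot(X\[:,0\]-.49,X\[:,1\]+.245)<.16/np.hypot(X[:,0]-.475,X[:,1]+.25)<.125/; s/,\.012)$/,.02)/' pose.py; sed -i "s/X=X\[(X\[:,2\]>-.01)/X=X[(X[:,2]>.006)/" pose.py; python3 pose.py; ls pics
```

```text
c [ 0.498 -0.255  0.061] fit 0.6 tilt 22.2 far up 17.6 left up 13.1 foot [ 0.404 -0.267  0.022]
nuts 473 [[-0.061000000685453415, -0.019999999552965164], [0.010999999940395355, 0.05000000074505806], [-0.019999999552965164, -0.035999998450279236]] [0.041, 0.14, 0.064]
crop.png
last_170.png
last_172.png
s4.png
s5.png
s6.png
side.png
t2.png
t3.png
top.png
w1.png
```

View pics/last_172.png

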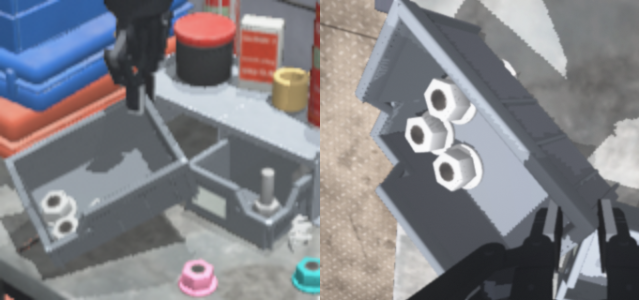

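The nuts are bunched three in a triangle at the cut corner, at about (450,100), (428,130) and (457,165) in the wrist view. I'll tighten the tilt estimate before handing in.

```bash
cat > pose2.py <<'E'
exec(open('pose.py').read().split("k=(q[:,2]")[0].replace("for n in ('wrist','side','top')","for n in ('wrist','side')"))
A=np.vstack([S[n][1].reshape(-1,3) for n in S]);A=A[~np.isnan(A[:,0])];A=A[np.hypot(A[:,0]-.49,A[:,1]+.25)<.14]
def pl(sel,ax,it=4):
    k=sel
    for _ in range(it):
        m=A[k].mean(0);n=np.linalg.svd(A[k]-m,full_matrices=False)[2][2];k=sel&(abs((A-m)@n)<.003)
    return n*np.sign(n@M[:,ax]),k.sum()
q=(A-p[:3])@M
f,nf=pl((abs(q[:,2]-.004)<.008)&(q[:,0]<.07)&(q[:,0]>-.07)&(abs(q[:,1])<.048),2)
w={}
for nm,sel,ax in (('left in',(abs(q[:,1]-.056)<.007)&(q[:,2]>.012)&(q[:,2]<.06)&(abs(q[:,0])<.07),1),('right',(abs(q[:,1]+.058)<.008)&(q[:,2]>.008)&(q[:,2]<.048)&(abs(q[:,0])<.07),1),('far in',(abs(q[:,0]-.081)<.007)&(q[:,2]>.012)&(q[:,2]<.06)&(abs(q[:,1])<.05),0)):
    if sel.sum()>80:
        n,c=pl(sel,ax);print(nm,c,n.round(3),'perp to floor',round(float(n@f),3),'up deg',np.degrees(np.arcsin(n[2])).round(1))
print('floor',nf,f.round(3),'tilt',np.degrees(np.arccos(f[2])).round(1))
x=M[:,0]-f*(f@M[:,0]);x/=np.linalg.norm(x);y=np.cross(f,x);print('x up',np.degrees(np.arcsin(x[2])).round(1),'y up',np.degrees(np.arcsin(y[2])).round(1))
E
python3 pose2.py
```

```text
c [ 0.498 -0.256  0.061] fit 0.61 tilt 21.7 far up 17.3 left up 12.7 foot [ 0.404 -0.267  0.023]
left in 5959 [0.466 0.875 0.13 ] perp to floor -0.064 up deg 7.5
right 5683 [0.444 0.875 0.194] perp to floor 0.004 up deg 11.2
far in 167 [ 0.816 -0.457  0.353] perp to floor 0.032 up deg 20.7
floor 7126 [-0.371 -0.014  0.929] tilt 21.8
x up 18.7 y up 10.8
```

The tote hangs free with its foot about 20 mm up, at tilt 21.8° and left-up about 11°, so the margins are thin. I'll lower it so the bench can catch the foot, then relax the grip to let it sag a few degrees more.

```bash
python3 -m creep '[[0,0,0,0.003,0],[0,0,0,0.006,0],[0,0,0,0.008,0],[0,0,0,0.008,0]]' 25; python3 -m creep '[[0,0,0,0,0],[0,0,0,0,0],[0,0,0,0,0],[0,0,0,0,0]]' 20; python3 pose2.py
```

```text
time_s: 17.7
position: [0.5655, -0.2493, 0.1277]
tcp_rot: [-1.915, -2.49, 0.001]
contact_force: [-0.5, 0.1, -4.1]
finger_gap: 0.0209
finger_force: 45.6
time_s: 18.1
position: [0.5657, -0.2494, 0.1283]
tcp_rot: [1.915, 2.491, -0.0]
contact_force: [0.2, 0.7, -4.7]
finger_gap: 0.0206
finger_force: 45.6
c [ 0.497 -0.255  0.052] fit 0.58 tilt 20.3 far up 16.2 left up 11.9 foot [ 0.401 -0.267  0.017]
left in 6678 [0.479 0.875 0.069] perp to floor -0.124 up deg 3.9
right 5755 [0.443 0.875 0.197] perp to floor 0.008 up deg 11.3
far in 142 [ 0.817 -0.456  0.352] perp to floor 0.034 up deg 20.6
floor 7005 [-0.367 -0.014  0.93 ] tilt 21.5
x up 18.4 y up 10.8
```

```bash
python3 -m creep '[[0.245,0,0,0,0],[0,0,0,0,0],[0,0,0,0,0],[0,0,0,0,0]]' 20; python3 pose2.py
```

```text
time_s: 18.6
position: [0.5657, -0.2494, 0.1282]
tcp_rot: [-1.915, -2.491, 0.0]
contact_force: [-0.0, 0.4, -5.0]
finger_gap: 0.0206
finger_force: 45.6
c [ 0.499 -0.255  0.053] fit 0.55 tilt 23.3 far up 18.6 left up 13.5 foot [ 0.406 -0.268  0.013]
left in 5840 [0.463 0.875 0.142] perp to floor -0.053 up deg 8.2
right 5591 [0.444 0.875 0.195] perp to floor 0.003 up deg 11.3
far in 325 [ 0.847 -0.48   0.227] perp to floor -0.104 up deg 13.1
floor 7332 [-0.377 -0.012  0.926] tilt 22.2
x up 19.1 y up 10.8
```

Repeated readings agree and hold steady: tilt about 22° (limit 20°), far end up about 18.5°, left side up about 11° (limit 9.8°). Nuts are bunched and the grip is 45 N. Handing in.

```bash
python3 -c "
from bench import workorder; print(workorder.finish_job())"
```

```text
the job is handed in; nothing more can be done
None
```

The job is handed in but no verdict came back: the tote is held about 22° over towards its cut corner with the three nuts bunched there, though the margins are thin (left side up about 11° against 10°), and it slipped from the grip once and dropped flat without spilling.

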